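# Tip the bucket of nuts into the blue bin

### The arm

A 6-joint arm with a two-finger parallel gripper is mounted at the origin on a cart in front of the work surface, level with it; the furniture and walls round the work are solid. World frame = base frame: x ahead of the robot, y to its left, z up, the work surface at z = 0. Lengths are in mm, angles in rad, forces in N, time in s.
With the tool pointing down it reaches from about 225 to 725 mm from the base axis. Payload 3.1 kg.
Tool frame: the origin (TCP) lies on the mounting face of the last link; the fingertips stand 173 mm ahead of it and the grasp point (between the pads) lies 155 mm ahead of it (manip.tcp_to_tips is the distance from the TCP to the fingertips, in mm); z points along the fingers, x is the direction in which the jaws open and shut, and the axes are right-handed (so a half turn about z gives the same grasp; the last joint's range is limited). The gripper opens to 85 mm and grips with 20 to 120 N. Pads are 22 mm wide; open, the fingers measure 114 mm over their backs; the gripper's body (76 mm by 85 mm) begins 54 mm behind the grasp point. The pads swing forward as they close: fully open they stand 13 mm farther back than shut.
Start: joints at [1.024, 0.048, 0.099, 1.622, 0, 1.443], TCP at [213.505, 479.618, 404.712] pointing down, gripper open.
Joint ranges: [-2.91, 2.91], [-0.99, 1.94], [-1.21, 1.42], [-2.12, 2.29], [-1.49, 1.47], [-3.14, 3.14]. Speed limits (rad/s): [2.79, 2.79, 3.14, 3.14, 3.14, 3.14].

### API

Orientations are given as a unit quaternion [w, x, y, z].
In Python, from station import manip gives the robot as it stands. Calls block until the motion is done:
- manip.reach(position, orientation): joint-space move of the TCP to a pose.
- manip.servo_line(position, vel=150, attitude=None, guard=None): straight line of the TCP; attitude=None keeps the orientation; vel is the mean speed in mm/s. With guard (N) it stops when the force on the tool has changed by that much, and returns True; else False.
- manip.move_joints(angles): joint-space move.
- manip.open_gripper() and manip.close(effort=None): open the fingers fully, or close them until they stop; effort is the grip in N (None keeps the last).
- manip.pause(seconds).
- manip.ik(position, orientation): joint angles nearest the present ones, or None.
- manip.snapshot(name): name is "scene" or "top" or "wrist"; returns a dict with "img" (420x560x3 uint8, blue, green, red), "fx", "fy", "cx", "cy" (pixels), "extrinsics" (4x4, takes a point from camera to world coordinates). Camera axes: x right, y up, looking along -z (the intrinsics and any distortion apply to the point x, -y, -z); pixel columns grow to the right and rows downward; lengths in mm; the calibration is good to about 2 mm. A picture is of the moment at which its call begins. There is no depth.
A pose or a line that the arm cannot do raises manip.IKError and nothing moves.
- manip.close_job(): hands the job in, once; it reports no verdict.
Trained networks look in a picture, given as the dict that the camera call returned (one of the last four; its "shot" number tells which), for a name from the list of things; names that differ only in an ending like _2 or _b are one class to them, and where a whole thing is asked for, a point or a joint stands for the part that bears it (a point fixed in the world has none). Each returns a list of dicts, best first, with "score" (0 to 1); they miss things now and then, are a little off and sometimes report something else, mostly with a low value. They report only what shows in the picture. A call takes as long as a camera call.
- manip.regions_of(picture, target): "pixels" (420x560 bool, what is visible of it) and "extent" ([left, top, right, bottom] in pixels, round what is visible of it).
- manip.tip_of(picture, target): "pixel" ([column, row] in pixels: a listed point, or the origin of a listed thing).
Readings, each from a call of its own:
- manip.get_t(): time.
- manip.get_joints(): joint angles.
- manip.get_qd(): joint speeds.
- manip.get_joint_torque(): joint torques, N m.
- manip.get_position(): TCP position.
- manip.get_tcp_rot(): TCP orientation.
- manip.get_wrist_force(): force on the tool from outside, world axes, zero at the start.
- manip.get_moment(): the same for the moment, N m.
- manip.get_finger_gap(): finger opening in mm.
Only numpy, scipy, OpenCV 4.12 (cv2) and the standard library are available. Lean on these libraries where they do the work, as an engineer would, in place of code of your own. Each camera call takes 0.05 s, during which the arm holds its last target.

### The job

Carry the little bail-handled steel bucket to the blue parts bin and, with its side leaning on the top edge of the bin's steel front gate, whose height you have to find out, tip it over so that all five nuts pour into the blue bin. Then set the empty bucket back upright on the bench top and let go, without disturbing the other things lying around.

Things in the scene. Friction and masses are not known exactly. Their poses are not given: they have to be found in the camera images.
- bucket: round steel bucket, no spout, 75 mm high, 74 mm across the foot, 82 at the rim, wall 3 mm, about 0.3 kg, five nuts in it. Origin: centre of its underside; z towards the mouth; y along its bail pivots. It swings freely under the held bail; with its side on an edge below the pivots, carrying the bail over that edge and then lowering it tips the bucket well past level
- bucket_pivot (a point): point on the bucket's axis midway between the two bail pivots, 58 mm above its underside; turns with the bucket (y along the pivot axis, z towards the mouth). The pivot bosses and bail legs are 104 mm wide over all along y
- bail_grip (a point): centre of the wooden grip of the bail, a bar 66 mm long (y), 14 mm thick (x), 20 mm tall (z), 105 mm from the pivot axis; z points away from the pivots. The grip stands 163 mm above the bench when the bail is upright, and is taken from above, across its 14 mm
- bail (a joint): angle of the bail to the bucket about the bucket's y axis, rad: 0 = bail in line with the bucket's axis, positive = the grip leans to the bucket's +x; -2.7 to 2.7, light friction keeps it where it is left
- bin_blue: blue parts bin, empty, 130 mm (x) by 140 mm (y), 75 mm high, open on top, walls 4 mm, floor 4 mm up; fixed. Origin: centre of its underside; x points from front to back. Before its front wall, at x -70 to -66, stands a steel gate plate 126 mm wide, clamped at some height: its round top edge is 78 to 110 mm above the bench, not reported (feel or see it)
- bin_red: red parts bin with two spark plugs in it, 130 mm (x) by 140 mm (y), 75 mm high, open on top, walls 4 mm, floor 4 mm up; fixed. Origin: centre of its underside; x points from front to back. Before its front wall, at x -70 to -66, stands a steel gate plate 126 mm wide, clamped at some height: its round top edge is 78 to 110 mm above the bench, not reported (feel or see it)
- nut1: bright hex nut, 23 mm over flats, 27 mm over corners, 12 mm thick, 35 g, loose in the bucket at the start. Origin: centre of one face
- nut2: bright hex nut, 23 mm over flats, 27 mm over corners, 12 mm thick, 35 g, loose in the bucket at the start. Origin: centre of one face
- nut3: bright hex nut, 23 mm over flats, 27 mm over corners, 12 mm thick, 35 g, loose in the bucket at the start. Origin: centre of one face
- nut4: bright hex nut, 23 mm over flats, 27 mm over corners, 12 mm thick, 35 g, loose in the bucket at the start. Origin: centre of one face
- nut5: bright hex nut, 23 mm over flats, 27 mm over corners, 12 mm thick, 35 g, loose in the bucket at the start. Origin: centre of one face
- chisel: dark cold chisel, 192x22x17 mm, lying on the bench, a bystander
- tape: roll of beige tape, 104 mm across, 25 mm high, a bystander
- driver: red screwdriver, 242x28x29 mm, lying on the bench, a bystander
- block: softwood block, 115x55x40 mm, a bystander

How it is judged (in metres and radians):
On the way:
1. The bucket is tipped over the blue bin (more than 70 degrees) while it leans on the bin (angle between bucket's own z axis and vertical above 1.22 rad and horizontal distance between bucket_pivot and bin_blue below 0.1 m and contact force between bucket and bin_blue above 0.1 N), for 0.1 s.
At the end, for the whole second after the job is handed in: All five nuts lie inside the blue bin below its rim; the bucket stands upright (within 0.08 rad) and at rest on the bench top (underside within 6 mm of it) (x of nut1 in the frame of bin_blue between -0.063 and 0.063 m and y of nut1 in the frame of bin_blue between -0.068 and 0.068 m and z of nut1 in the frame of bin_blue between 0 and 0.06 m and x of nut2 in the frame of bin_blue between -0.063 and 0.063 m and y of nut2 in the frame of bin_blue between -0.068 and 0.068 m and z of nut2 in the frame of bin_blue between 0 and 0.06 m and x of nut3 in the frame of bin_blue between -0.063 and 0.063 m and y of nut3 in the frame of bin_blue between -0.068 and 0.068 m and z of nut3 in the frame of bin_blue between 0 and 0.06 m and x of nut4 in the frame of bin_blue between -0.063 and 0.063 m and y of nut4 in the frame of bin_blue between -0.068 and 0.068 m and z of nut4 in the frame of bin_blue between 0 and 0.06 m and x of nut5 in the frame of bin_blue between -0.063 and 0.063 m and y of nut5 in the frame of bin_blue between -0.068 and 0.068 m and z of nut5 in the frame of bin_blue between 0 and 0.06 m and angle between bucket's own z axis and vertical below 0.08 rad and height (world z) of bucket between -0.005 and 0.006 m and linear speed of bucket below 0.03 m/s); the robot touches nothing.
It fails at once if the cold chisel was moved by more than 3 cm (distance of chisel from where it was at the start of the episode above 0.03 m).
It fails at once if the roll of tape was moved by more than 3 cm (distance of tape from where it was at the start of the episode above 0.03 m).
It fails at once if the screwdriver was moved by more than 3 cm (distance of driver from where it was at the start of the episode above 0.03 m).
It fails at once if the wooden block was moved by more than 3 cm (distance of block from where it was at the start of the episode above 0.03 m).
It also fails if it takes over 58 s, if anything falls off the work surface, if the arm or the gripper's body presses on something with over 40 N, if the wrist force passes 120 N, or if a joint passes its speed limit or range.

## Working session

There is one attempt and no reset: what is moved stays moved. The work goes in short steps, each a Python script; the robot and the scene stay as the last script left them, time stands still between calls to the robot, and variables do not carry over. Pictures are saved under pics/ and viewed, and the job is handed in when it is done.

```bash
ls; mkdir -p pics
python3 - <<'E'
from station import manip
import cv2
print(manip.get_t(),manip.get_tcp_rot(),manip.get_position())
for n in ["scene","top","wrist"]:
    s=manip.snapshot(n); cv2.imwrite(f"pics/{n}0.png",s["img"]); print(n,s["fx"],s["cx"],s["cy"],s["extrinsics"].__repr__(), [k for k in s])
    if n!="wrist":
        for t in ["bucket","bin_blue","bin_red","bail_grip","bucket_pivot","chisel","tape","driver","block"]:
            r=manip.tip_of(s,t); print(t,[(q["pixel"],round(q["score"],2)) for q in r[:3]])
E
```

```text
pics
0.0 [ 5.37563476e-04  8.38656096e-01  5.44659955e-01 -1.09365099e-03] [213.40162644 479.43370711 403.48537942]
scene 431.4130563315929 278.1672173020496 209.3005441628366 array([[ 8.40071007e-01,  2.06112969e-01, -5.01794925e-01,
        -2.71564337e+02],
       [-5.41800065e-01,  3.64963246e-01, -7.57135733e-01,
        -1.14539744e+03],
       [ 2.70812106e-02,  9.07920301e-01,  4.18267062e-01,
         7.37805179e+02],
       [ 0.00000000e+00,  0.00000000e+00,  0.00000000e+00,
         1.00000000e+00]]) ['img', 'fx', 'fy', 'cx', 'cy', 'extrinsics', 'shot']
bucket [([246.9, 232.1], 0.94)]
bin_blue [([321.1, 233.0], 0.87)]
bin_red [([276.0, 212.2], 0.73), ([251.5, 233.3], 0.41)]
bail_grip [([249.6, 231.3], 0.6)]
bucket_pivot [([253.8, 216.6], 0.86)]
chisel [([224.3, 211.7], 0.57), ([294.2, 284.1], 0.22)]
tape [([365.7, 292.4], 0.74)]
driver [([294.0, 286.0], 0.81)]
block [([239.4, 191.6], 0.77)]
top 390.64268494115385 274.29742232399695 210.20022383158852 array([[-8.85565271e-03,  9.93872352e-01, -1.10178606e-01,
         3.70168120e+02],
       [-9.99959843e-01, -8.65027600e-0
[... 370 characters left out ...]
[212.5, 181.3], 0.72)]
bail_grip [([242.3, 235.9], 0.51)]
bucket_pivot [([248.2, 241.4], 0.62)]
chisel [([175.3, 241.7], 0.83)]
tape [([406.5, 203.7], 0.78)]
driver [([365.5, 253.1], 0.8)]
block [([139.3, 194.6], 0.73), ([248.2, 233.7], 0.27)]
wrist 305.46031564782913 282.39195967890936 207.2805481658978 array([[ 4.07025456e-01, -8.73987147e-01, -2.65474566e-01,
         1.44423191e+02],
       [ 9.13416805e-01,  3.89498646e-01,  1.18154751e-01,
         5.10262623e+02],
       [ 1.36250433e-04, -2.90580921e-01,  9.56850411e-01,
         3.74085340e+02],
       [ 0.00000000e+00,  0.00000000e+00,  0.00000000e+00,
         1.00000000e+00]]) ['img', 'fx', 'fy', 'cx', 'cy', 'extrinsics', 'shot']
```

View pics/scene0.png

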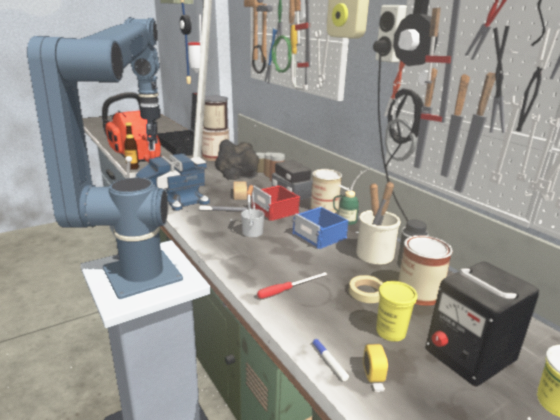

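View pics/top0.png

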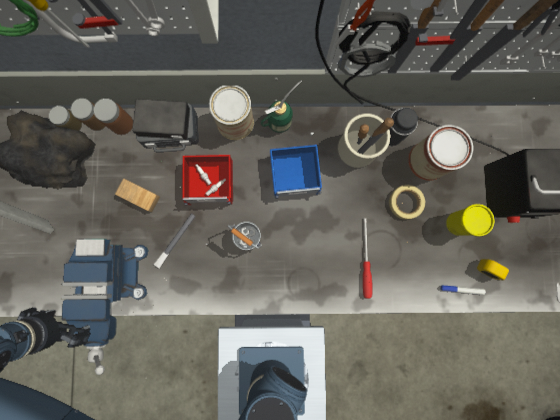

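Run:
```python
import cv2
a=cv2.imread("pics/top0.png")[120:290,120:340]; cv2.imwrite("pics/topc.png",cv2.resize(a,None,fx=3.5,fy=3.5,interpolation=cv2.INTER_CUBIC))
a=cv2.imread("pics/scene0.png")[140:300,170:390]; cv2.imwrite("pics/scenec.png",cv2.resize(a,None,fx=3.5,fy=3.5,interpolation=cv2.INTER_CUBIC))
```

```text
(no output)
```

View pics/topc.png

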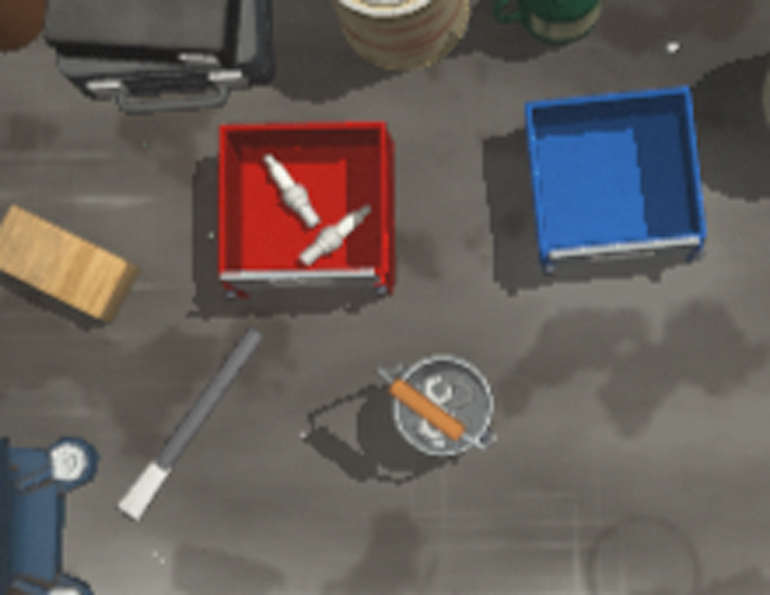

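View pics/scenec.png

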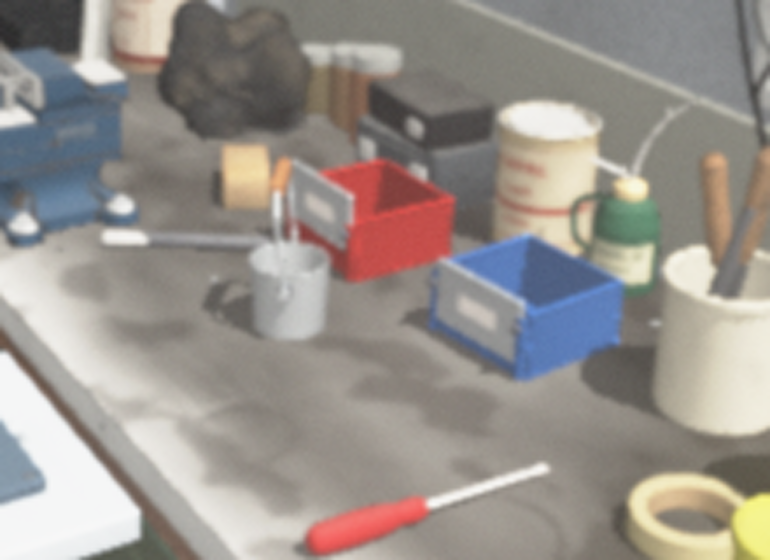

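The top view shows the bucket around (246,235) with its orange grip running diagonally, and the blue bin around (295,170) with its gate facing the robot. The scene view shows the bail roughly upright. Next I'll triangulate.

```bash
cat > h.py <<'E'
from station import manip
import numpy as np, cv2
from scipy.spatial.transform import Rotation as R
def ray(s,p):
    E=s["extrinsics"]; d=np.array([(p[0]-s["cx"])/s["fx"],-(p[1]-s["cy"])/s["fy"],-1.0])
    d=E[:3,:3]@d; return E[:3,3],d/np.linalg.norm(d)
def onz(s,p,z):
    o,d=ray(s,p); return o+d*(z-o[2])/d[2]
def tri(*sp):
    A=np.zeros((3,3));b=np.zeros(3);L=[]
    for s,p in sp:
        o,d=ray(s,p);M=np.eye(3)-np.outer(d,d);A+=M;b+=M@o;L.append((o,d))
    x=np.linalg.solve(A,b); return x,[np.linalg.norm(np.cross(x-o,d)) for o,d in L]
def proj(s,P):
    E=s["extrinsics"]; c=np.linalg.inv(E)@np.append(P,1); return np.array([s["cx"]+s["fx"]*c[0]/-c[2], s["cy"]+s["fy"]*c[1]/c[2]])
def quat(jaw):  # tool down, x-axis (jaw dir) at world angle jaw
    X=np.array([np.cos(jaw),np.sin(jaw),0]);Z=np.array([0,0,-1.]);Y=np.cross(Z,X)
    q=R.from_matrix(np.c_[X,Y,Z]).as_quat(); return [q[3],q[0],q[1],q[2]]
def orange(s):
    h=cv2.cvtColor(s["img"],cv2.COLOR_BGR2HSV)
    return (h[...,0]>7)&(h[...,0]<20)&(h[...,1]>140)&(h[...,2]>90)
E
python3 - <<'E'
from h import *
sc=manip.snapshot("scene"); tp=manip.snapshot("top")
P={}
for t in ["bucket","bin_blue","bail_grip","bucket_pivot"]:
    for n,s in (("s",sc),("t",tp)):
        r=manip.regions_of(s,t)
        print(t,n,[(q["extent"],round(q["score"],2),int(q["pixels"].sum())) for q in r[:2]])
        np.save(f"m_{t}_{n}.npy", r[0]["pixels"] if r else 0)
G=[]
for s,w in((sc,(210,170,280,250)),(tp,(215,215,280,260))):
    m=orange(s); k=np.zeros_like(m);k[w[1]:w[3],w[0]:w[2]]=1
    y,x=np.nonzero(m&k); c=np.array([x.mean(),y.mean()]); 
    u,sv,vt=np.linalg.svd(np.c_[x,y]-c,full_matrices=False); print("orange",len(x),c,vt[0],(np.c_[x,y]-c)@vt[0]@np.eye(1)[0] if 0 else np.ptp((np.c_[x,y]-c)@vt[0])); G.append((s,c))
    if s is tp: 
        a=onz(s,c+vt[0]*10,165);b=onz(s,c-vt[0]*10,165);print("axis ang",np.arctan2(*(a-b)[[1,0]]))
print("grip",tri(*G))
print("pivot",tri((sc,[253.8,216.6]),(tp,[248.2,241.4])))
print("bucket",tri((sc,[246.9,232.1]),(tp,[246.6,232.8])),onz(sc,[246.9,232.1],0),onz(tp,[246.6,232.8],0))
print("bin",tri((sc,[321.1,233]),(tp,[293.1,174.7])),onz(sc,[321.1,233],0),onz(tp,[293.1,174.7],0))
# bin top corners from top view (crop/3.5+120)
for p in [(530,103),(690,90),(703,235),(545,262)]:
    q=np.array(p)/3.5+120; print(onz(tp,q,75))
E
```

```text
bucket s [([240.3, 185.5, 263.2, 237.6], 0.68, 586)]
bucket t [([228.4, 220.3, 261.4, 255.7], 0.82, 604)]
bin_blue s [([293.3, 209.1, 347.9, 252.5], 0.61, 1628)]
bin_blue t [([272.8, 144.0, 319.1, 198.2], 0.81, 2263)]
bail_grip s [([249.0, 183.6, 255.9, 224.6], 0.56, 51)]
bail_grip t [([228.4, 226.5, 256.0, 247.1], 0.55, 123)]
bucket_pivot s [([242.0, 185.8, 262.8, 235.9], 0.72, 661)]
bucket_pivot t [([231.1, 222.2, 261.9, 254.9], 0.85, 662)]<stdin>:12: RuntimeWarning: Mean of empty slice.
  ret = ret.dtype.type(ret / rcount)
Traceback (most recent call last):
IndexError: index 0 is out of bounds for axis 0 with size 0
```

```bash
sed -i 's/>140/>80/' h.py
python3 - <<'E'
from h import *
sc=manip.snapshot("scene"); tp=manip.snapshot("top")
G=[]
for s,w in((sc,(242,180,258,205)),(tp,(225,220,262,250))):
    m=orange(s); k=np.zeros_like(m);k[w[1]:w[3],w[0]:w[2]]=1
    y,x=np.nonzero(m&k); print(len(x)); c=np.array([x.mean(),y.mean()]); 
    u,sv,vt=np.linalg.svd(np.c_[x,y]-c,full_matrices=False); print("orange",len(x),c,vt[0],np.ptp((np.c_[x,y]-c)@vt[0])); G.append((s,c))
    if s is tp: 
        a=onz(s,c+vt[0]*10,165);b=onz(s,c-vt[0]*10,165);print("axis ang",np.arctan2(*(a-b)[[1,0]]))
print("grip",tri(*G))
print("pivot",tri((sc,[253.8,216.6]),(tp,[248.2,241.4])))
print("bucket",tri((sc,[246.9,232.1]),(tp,[246.6,232.8])),onz(sc,[246.9,232.1],0),onz(tp,[246.6,232.8],0))
print("bin",tri((sc,[321.1,233]),(tp,[293.1,174.7])),onz(sc,[321.1,233],0),onz(tp,[293.1,174.7],0))
for p in [(530,103),(690,90),(703,235),(545,262)]:
    q=np.array(p)/3.5+120; print(onz(tp,q,75))
print(manip.get_t())
E
```

```text
65
orange 65 [247.87692308 190.98461538] [-0.67812947  0.73494246] 14.187532310563316
139
orange 139 [241.48201439 236.51079137] [0.80724199 0.59022061] 24.624949728926886
axis ang -2.2071606856127457
grip (array([413.2994768 ,  77.61144361, 161.34533825]), [np.float64(3.1620668954259794), np.float64(3.1620668954260687)])
pivot (array([413.40217294,  59.68366193,  69.35994124]), [np.float64(8.840606808018993), np.float64(8.840606808019094)])
bucket (array([422.54036871,  80.43195755,  -4.54302242]), [np.float64(13.819306180227304), np.float64(13.819306180227331)]) [406.0535701   79.17635079   0.        ] [434.4473187  73.5296505   0.       ]
bin (array([618.96458846, -75.71989116,  10.20943904]), [np.float64(6.53674229782259), np.float64(6.53674229782229)]) [638.42792105 -62.47281227   0.        ] [615.47456789 -72.58817687   0.        ]
[676.91706144  -5.50633597  75.        ]
[ 687.05340649 -141.29064823   75.        ]
[ 562.4309784  -149.57874601   75.        ]
[540.71039726 -16.95236268  75.        ]
1.65
```

Run:
```python
from h import *
print(manip.get_t())
for jaw in [-0.637,-0.637+np.pi]:
    for p in ([440,60,400],[413,77,300],[560,-70,420]):
        print(jaw,p,manip.ik(p,quat(jaw)), manip.ik(p,quat(jaw+0.7)))
manip.reach([450,30,400],quat(-0.637)) if manip.ik([450,30,400],quat(-0.637)) is not None else 0
w=manip.snapshot("wrist"); cv2.imwrite("pics/w1.png",w["img"]); np.save("w1.npy",w,allow_pickle=True)
for t in ["bin_blue","bucket","bail_grip","bucket_pivot"]:
    print(t,[(q["pixel"],round(q["score"],2)) for q in manip.tip_of(w,t)[:2]])
print(manip.get_t(),manip.get_joints(),w["extrinsics"])
```

```text
1.65
-0.637 [440, 60, 400] [-0.01569927 -0.163173   -0.11197485  1.62199448  0.          2.19209706] [-0.01569927 -0.163173   -0.11197485  1.62199448  0.          1.49209706]
-0.637 [413, 77, 300] [ 0.02440212 -0.2272223  -0.36499639  1.43302224  0.          2.23219845] [ 0.02440212 -0.2272223  -0.36499639  1.43302224  0.          1.53219845]
-0.637 [560, -70, 420] [-0.24317616  0.15662857  0.24693853  1.66110629  0.          1.96462017] [-0.24317616  0.15662857  0.24693853  1.66110629  0.          1.26462017]
2.504592653589793 [440, 60, 400] [-0.01569927 -0.163173   -0.11197485  1.62199448  0.         -0.94949559] [-0.01569927 -0.163173   -0.11197485  1.62199448  0.         -1.64949559]
2.504592653589793 [413, 77, 300] [ 0.02440212 -0.2272223  -0.36499639  1.43302224  0.         -0.90939421] [ 0.02440212 -0.2272223  -0.36499639  1.43302224  0.         -1.60939421]
2.504592653589793 [560, -70, 420] [-0.24317616  0.15662857  0.24693853  1.66110629  0.         -1.17697249] [-0.24317616  0.15662857  0.24693853  1.66110629  0.         -1.87697249]
bin_blue [([449.5, 166.4], 0.87), ([207.7, 199.7], 0.31)]
bucket [([247.1, 166.2], 0.94), ([209.2, 199.9], 0.6)]
bail_grip []
bucket_pivot [([243.3, 173.6], 0.97), ([246.5, 166.5], 0.7)]
3.7417 [-8.09912795e-02 -1.45036082e-01 -9.59583815e-02  1.61982494e+00
  6.77590355e-05  2.12545829e+00] [[ 8.04496408e-01  5.68520854e-01  1.71958040e-01  4.92419468e+02]
 [-5.93957490e-01  7.69959970e-01  2.33186931e-01  9.07433364e+01]
 [ 1.70825582e-04 -2.89733815e-01  9.57107250e-01  3.69443072e+02]
 [ 0.00000000e+00  0.00000000e+00  0.00000000e+00  1.00000000e+00]]
```

View pics/w1.png

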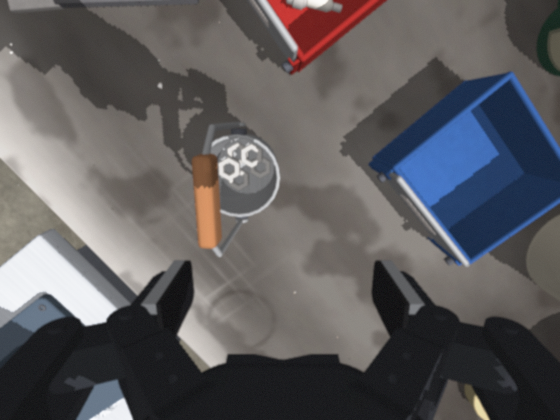

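The wrist view shows the grip from (205,155) to (209,248), the bucket mouth at about (243,175), the nuts inside it, and the blue bin's gate edge from (398,178) to (467,263). I'll take a second wrist view closer to the bin and triangulate from both.

```bash
python3 - <<'E'
from h import *
w=np.load("w1.npy",allow_pickle=True).item()
tp=manip.snapshot("top")
a,_=tri((w,[205,155.5]),(tp,0));
E
python3 - <<'E'
from h import *
w1=np.load("w1.npy",allow_pickle=True).item()
manip.reach([450,-30,330],quat(-0.2))
w=manip.snapshot("wrist"); cv2.imwrite("pics/w2.png",w["img"]); np.save("w2.npy",w,allow_pickle=True)
tp=manip.snapshot("top"); sc=manip.snapshot("scene")
np.save("tp.npy",tp,allow_pickle=True);np.save("sc.npy",sc,allow_pickle=True)
for t in ["bin_blue","bucket","bail_grip","bucket_pivot"]:
    print(t,[(q["pixel"],round(q["score"],2)) for q in manip.tip_of(w,t)[:2]])
print(manip.get_t(),manip.get_position(),w["extrinsics"][:3,3])
print("grip tri", tri((w1,[207,201.5]),(tp,[241.5,236.5]),(sc,[247.9,191])), tri((w1,[207,201.5]),(tp,[241.5,236.5])))
print("grip ends",onz(w1,[205,155.5],172),onz(w1,[209,248],172))
print("pivot tri", tri((w1,[243.3,173.6]),(tp,[248.2,241.4]),(sc,[253.8,216.6])))
E
```

```text
bin_blue [([454.3, 203.0], 0.63)]
bucket [([237.2, 96.1], 0.71), ([151.3, 57.8], 0.69)]
bail_grip [([150.1, 56.4], 0.57)]
bucket_pivot []
4.7417 [450.27641052 -29.63415678 330.82170286] [463.30836946  43.16000731 299.54980964]
grip tri (array([413.6466111 ,  76.566438  , 161.38919354]), [np.float64(1.7021302940105436), np.float64(2.5003660165755646), np.float64(3.898259454678793)]) (array([415.97635411,  75.58436603, 165.04299006]), [np.float64(0.14320160007150295), np.float64(0.1432016000714755)])
grip ends [437.5947897  100.12628959 172.        ] [397.61531378  49.23126807 172.        ]
pivot tri (array([419.22641098,  65.21332849,  62.89010751]), [np.float64(7.8498781080549005), np.float64(13.274948481946746), np.float64(6.9935985209959615)])Traceback (most recent call last):
  File "<stdin>", line 4, in <module>
  File "h.py", line 12, in tri
    o,d=ray(s,p);M=np.eye(3)-np.outer(d,d);A+=M;b+=M@o;L.append((o,d))
        ~~~^^^^^
  File "h.py", line 5, in ray
    E=s["extrinsics"]; d=np.array([(p[0]-s["cx"])/s["fx"],-(p[1]-s["cy"])/s["fy"],-1.0])
                                    ~^^^
TypeError: 'int' object is not subscriptable
```

View pics/w2.png

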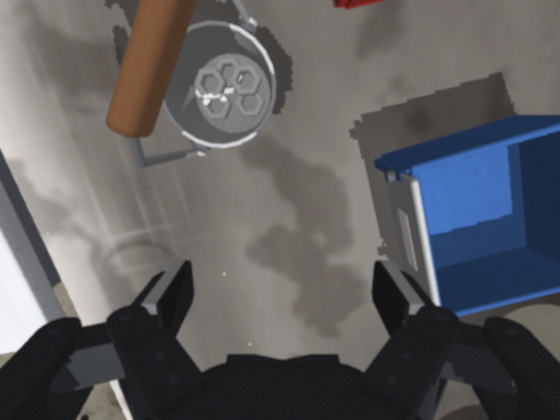

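Run:
```python
from h import *
w1,w2,tp,sc=[np.load(f+".npy",allow_pickle=True).item() for f in("w1","w2","tp","sc")]
for s,n,b in((w1,"w1c",(370,60,560,280)),(w2,"w2c",(340,90,560,330)),(tp,"tpc",(265,140,330,205)),(sc,"scc",(285,200,355,260))):
    a=s["img"][b[1]:b[3],b[0]:b[2]]; f=min(780/a.shape[1],580/a.shape[0]);print(n,f)
    cv2.imwrite(f"pics/{n}.png",cv2.resize(a,None,fx=f,fy=f,interpolation=cv2.INTER_CUBIC))
```

```text
w1c 2.6363636363636362
w2c 2.4166666666666665
tpc 8.923076923076923
scc 9.666666666666666
```

View pics/w1c.png

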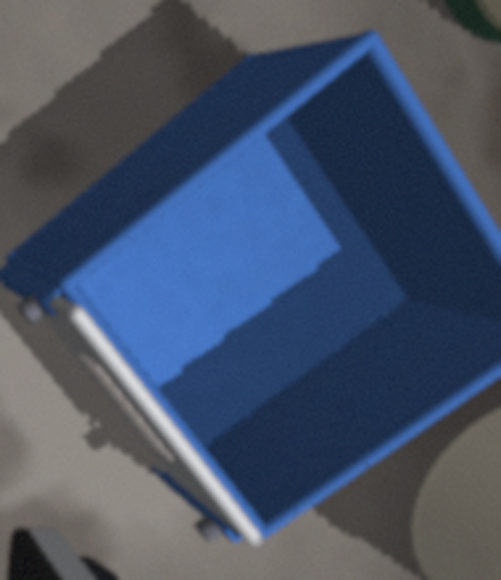

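View pics/w2c.png

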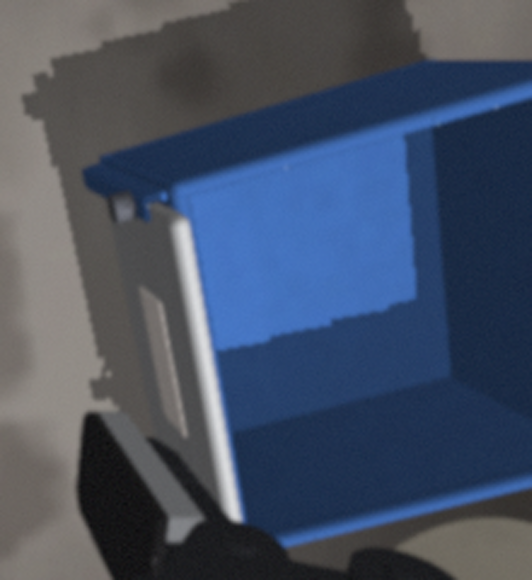

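View pics/tpc.png

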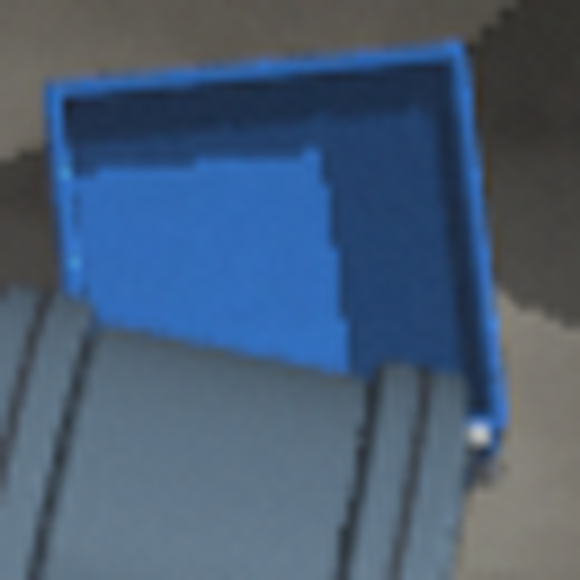

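View pics/scc.png

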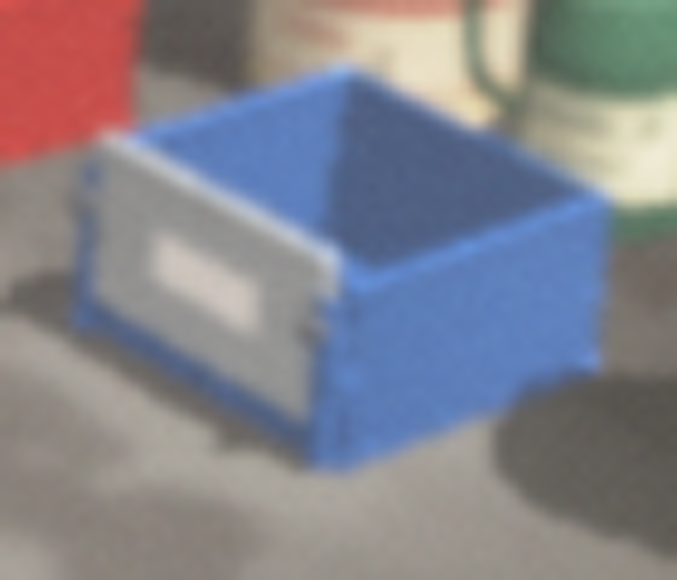

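Run:
```python
from h import *
w1,w2,tp,sc=[np.load(f+".npy",allow_pickle=True).item() for f in("w1","w2","tp","sc")]
def show(n,*a):
    x,e=tri(*a); print(n,x.round(1),np.round(e,1)); return x
L=[(w1,(399.2,178.7)),(w2,(414.5,179)),(sc,(296.4,214.8)),(tp,(277.4,194.9))]
Rr=[(w1,(466.3,264.1)),(w2,(436.8,305.2)),(sc,(320,226.7)),(tp,(318.9,188.5))]
gl=show("gate L",*L);gr=show("gate R",*Rr)
show("L w1 sc",L[0],L[2]);show("L w1 tp",L[0],L[3]);show("L w2 sc",L[1],L[2]);show("R w1 sc",Rr[0],Rr[2]);show("R w2 sc",Rr[1],Rr[2])
bl=show("BL",(w1,(511.9,74.4)),(tp,(270.6,149.5)),(sc,(320.7,207)))
br=show("BR",(tp,(316.9,145)),(sc,(347.9,221)))
d=gl-gr; print("len",np.linalg.norm(d),"yaw",np.arctan2(-d[0],d[1])); d=bl-br;print(np.linalg.norm(d),np.arctan2(-d[0],d[1]))
# bucket rim centre, grip
def px(crop,f,o): return np.array(crop)/f+o
print("rim w2",[onz(w2,p,75).round(1) for p in [(163,80),(275,90),(222,21),(219,148)]])
print("rim w1",[onz(w1,p,75).round(1) for p in [(208,178),(279.5,178),(242,135),(246,216)]])
# project model
c=np.array([420,67.]); 
m1=orange(w1); m2=orange(w2)
for s,m,b in((w1,m1,(180,140,230,260)),(w2,m2,(90,0,200,150))):
    k=np.zeros(m.shape,np.uint8);k[b[1]:b[3],b[0]:b[2]]=1;k&=m
    cn=max(cv2.findContours(k,cv2.RETR_EXTERNAL,cv2.CHAIN_APPROX_NONE)[0],key=cv2.contourArea); print(cv2.minAreaRect(cn))
```

```text
gate L [546.7 -22.6  79.2] [1.7 3.3 3.7 6.8]
gate R [ 560.5 -141.7   78.1] [3.9 7.2 4.4 3. ]
L w1 sc [549.  -24.3  79. ] [0.9 0.9]
L w1 tp [542.9 -21.4  85.8] [3.9 3.9]
L w2 sc [551.  -21.5  77.2] [1. 1.]
R w1 sc [ 560.1 -144.8   81.4] [2. 2.]
R w2 sc [ 564.6 -137.4   75.6] [3.8 3.8]
BL [677.3  -3.1  73.2] [0.9 0.1 0.8]
BR [ 690.6 -141.2   70.2] [0. 0.]
len 119.87500396245449 yaw 0.11502550079407241
138.74846082620346 0.09559902984267071
rim w2 [array([388.1,  81.8,  75. ]), array([461.6,  60.2,  75. ]), array([436.7, 108. ,  75. ]), array([413.7,  29.8,  75. ])]
rim w1 [array([398.7,  86.3,  75. ]), array([455. ,  44.8,  75. ]), array([451.1,  98.7,  75. ]), array([404.3,  33.5,  75. ])]
((206.8596649169922, 200.9317626953125), (94.49650573730469, 25.206453323364258), 85.46223449707031)
((138.6830596923828, 63.97899627685547), (36.72528076171875, 145.62893676757812), 17.417970657348633)
```

Measurements so far:
- **Gate:** top edge around z≈80, centre about (554,-82).
- **Bin:** yaw about 0.1.
- **Bucket:** centre about (426,68), with pivot-axis angle about 0.915.
- **Bail:** grip centre at about (415.5,76), leaning about 0.12 rad, z≈163.

These agree with the text. I'll grasp centred over the bucket, so that closing brings the bail upright.

Run:
```python
from h import *
q=quat(-0.656); c=(424,69.5)
manip.reach([*c,390],q)
hit=manip.servo_line([*c,323],vel=80,guard=8)
print(hit,manip.get_position(),manip.get_wrist_force())
manip.close(40); manip.pause(.2)
print(manip.get_finger_gap(),manip.get_wrist_force(),manip.get_t())
for n in("wrist","scene","top"):
    s=manip.snapshot(n);cv2.imwrite(f"pics/g_{n}.png",s["img"])
    if n=="scene": cv2.imwrite("pics/g_scene.png",cv2.resize(s["img"][140:260,190:340],None,fx=5,fy=5,interpolation=cv2.INTER_CUBIC))
```

```text
False [424.22786952  69.52773409 323.61705295] [-0.05463432 -0.74786751 -0.84419368]
13.188132703065834 [0.46203503 0.85571792 1.94274367] 7.2667
```

View pics/g_wrist.png

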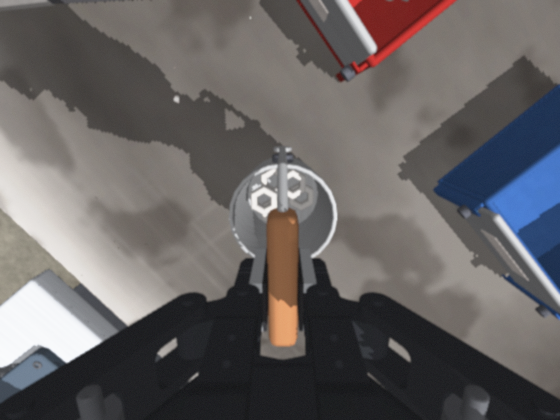

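View pics/g_scene.png

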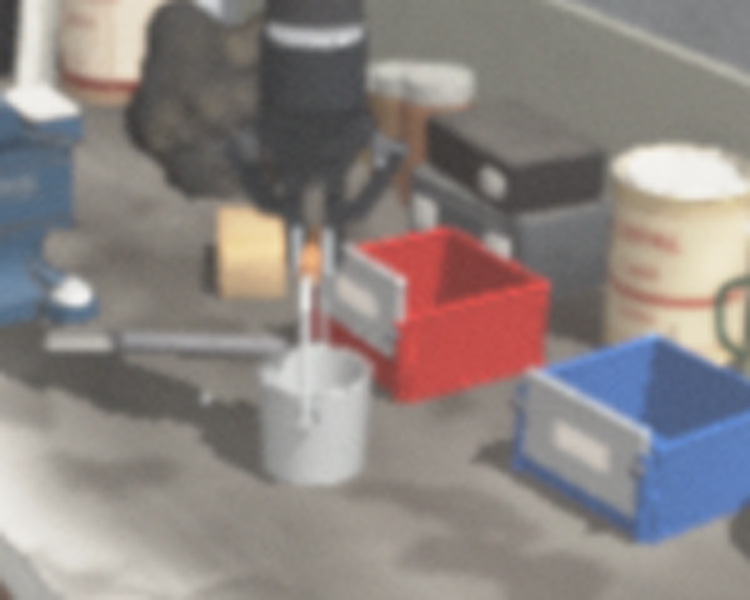

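```bash
cat >> h.py <<'E'
YAW=0.10; UX=np.array([np.cos(YAW),np.sin(YAW),0]); C=np.array([553.5,-84,80.]); DZ=265.6
def P2T(dx,dz,z0=None):
    return C+UX*dx+np.array([0,0,dz+DZ])
E
python3 - <<'E'
from h import *
manip.close(80)
manip.servo_line([424,69.5,323.6+57],vel=100)
q=quat(YAW)
manip.servo_line(P2T(-62,37),vel=110,attitude=q)
manip.pause(.5)
print(manip.get_position(),P2T(-62,37),manip.get_wrist_force(),manip.get_t())
w=manip.snapshot("wrist");cv2.imwrite("pics/c_w.png",w["img"])
s=manip.snapshot("scene");cv2.imwrite("pics/c_s.png",cv2.resize(s["img"][150:260,240:380],None,fx=5,fy=5,interpolation=cv2.INTER_CUBIC))
s=manip.snapshot("top");cv2.imwrite("pics/c_t.png",cv2.resize(s["img"][120:250,220:360],None,fx=5,fy=5,interpolation=cv2.INTER_CUBIC)[:600])
np.save("cw.npy",w,allow_pickle=True)
E
```

```text
[491.80979317 -90.14151616 382.63119564] [491.80974175 -90.18967183 382.6       ] [ 0.05635557  0.10318203 -4.28606255] 10.5833
```

View pics/c_w.png

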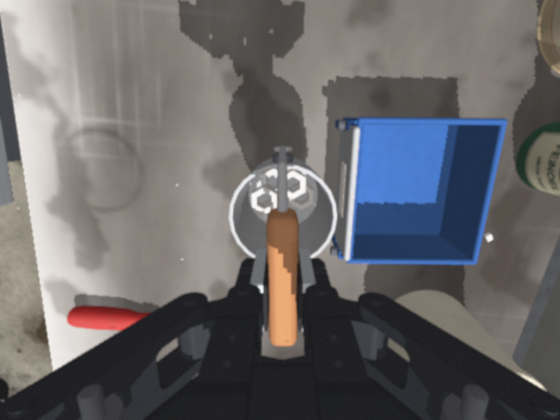

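View pics/c_s.png

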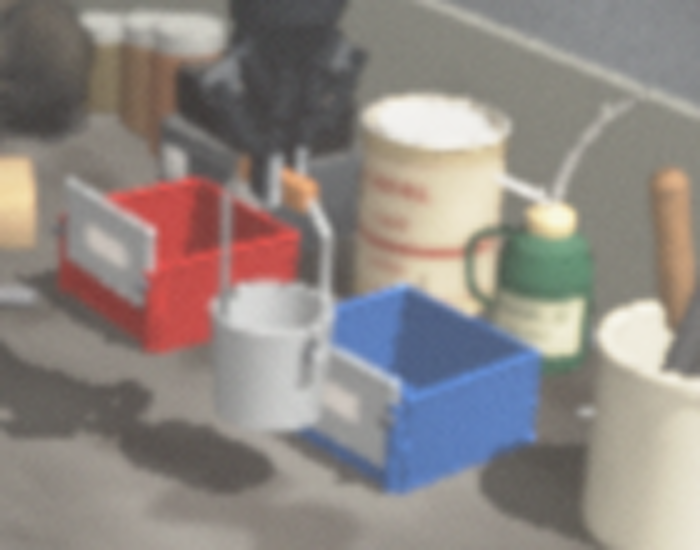

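Run:
```python
from h import *
w=np.load("cw.npy",allow_pickle=True).item();sc=np.load("sc.npy",allow_pickle=True).item()
a=w["img"][100:280,320:530];cv2.imwrite("pics/cwc.png",cv2.resize(a,None,fx=3.3,fy=3.3,interpolation=cv2.INTER_CUBIC))
print([np.round(proj(w,C+np.array([-np.sin(YAW),np.cos(YAW),0])*k+[0,0,0]),1) for k in(63,-63)])
```

```text
[array([355.8, 128.8]), array([346.9, 261. ])]
```

View pics/cwc.png

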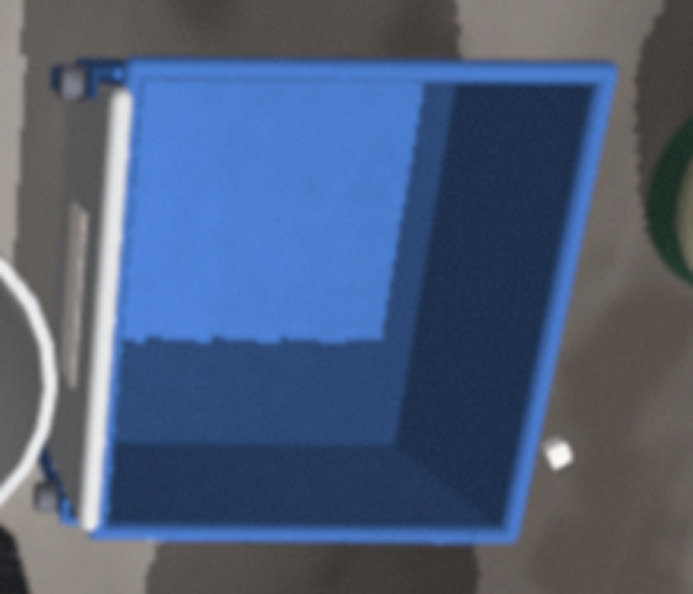

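The predicted gate ends match the image to within about 1.5 px: (357,127) and (347,260). I'll start the tip along an arc and stop partway to look.

```bash
cat >> h.py <<'E'
def tip(th,t=35,r=38.5):
    return P2T(-r*np.cos(th)+t*np.sin(th), r*np.sin(th)+t*np.cos(th))
def go(degs,vel=50):
    for d in degs:
        manip.servo_line(tip(np.radians(d)),vel=vel)
        print(d,np.round(manip.get_wrist_force(),1),round(manip.get_t(),2))
def pic(n):
    w=manip.snapshot("wrist");s=manip.snapshot("scene")
    a=cv2.resize(w["img"][80:380,200:540],None,fx=1.2,fy=1.2); b=cv2.resize(s["img"][160:250,260:370],None,fx=3.6,fy=4,interpolation=cv2.INTER_CUBIC)
    b=cv2.resize(b,(388,360)); cv2.imwrite(f"pics/{n}.png",np.hstack([a,b]))
E
python3 - <<'E'
from h import *
go([0,20,40,60])
pic("t60")
E
```

```text
0 [-1.   0.4 -3.7] 11.36
20 [-1.9 -0.4 -2.7] 11.87
40 [-2.5 -1.  -2.5] 12.38
60 [-2.5  0.1 -1.2] 12.88
```

View pics/t60.png

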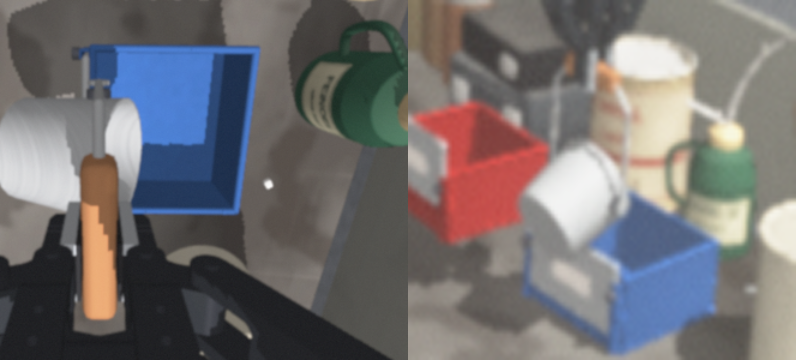

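Contact is working: the bucket leans on the gate at about 60° with the mouth over the bin. I'll continue tipping.

Run:
```python
from h import *
go([78,95,110]);pic("t110"); go([122,134]); manip.pause(.5)
pic("t134")
```

```text
78 [-1.9  0.2 -2.6] 13.46
95 [-0.6 -0.2 -2.2] 13.92
110 [ 1.8 -0.1 -1.6] 14.34
122 [ 1.7 -0.4 -1.8] 14.81
134 [ 2.9 -0.2 -1.7] 15.18
```

View pics/t110.png

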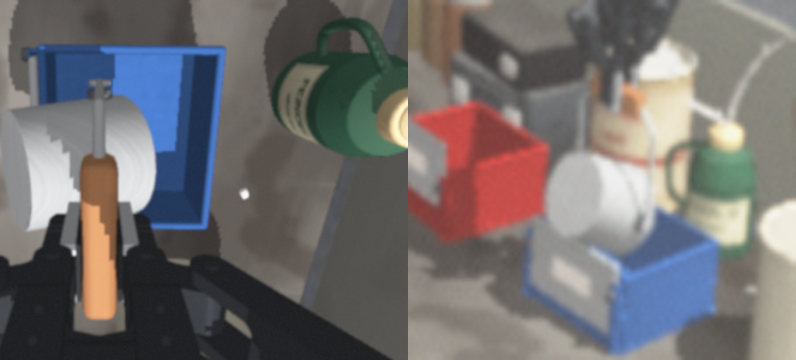

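View pics/t134.png

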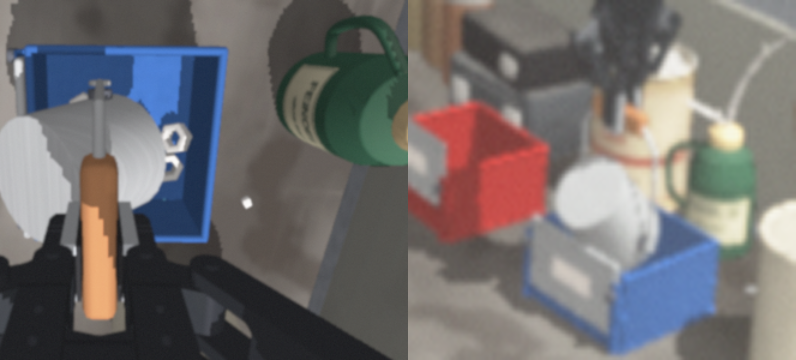

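Nuts are in the bin, with two visible at left-panel (175,138) and (172,167). A small shake, then I'll swing back and count.

Run:
```python
from h import *
go([142,130,140],80); manip.pause(.3)
go([120,105,90,72,54,36,18,0],60)
manip.servo_line(P2T(-62,40),vel=80); manip.pause(.4)
print(manip.get_wrist_force(),manip.get_t())
w=manip.snapshot("wrist");cv2.imwrite("pics/b_w.png",w["img"])
print([(q["pixel"],q["score"]) for q in manip.tip_of(w,"nut1")])
```

```text
142 [ 2.2 -0.5 -1.7] 16.02
130 [ 0.7 -0.4 -1.5] 16.31
140 [ 3.  -1.1 -2.4] 16.57
120 [ 1.7  0.7 -1. ] 17.32
105 [ 1.   1.  -0.8] 17.7
90 [3.3 0.2 2.5] 18.07
72 [3.3 0.4 5.8] 18.5
54 [-0.5  0.2  7.3] 18.93
36 [-3.1  0.1  3. ] 19.35
18 [-0.4 -0.6 -3.7] 19.77
0 [-0.7 -0.5 -3.1] 20.2
[-0.6595243 -0.3553112 -3.4995737] 21.05
[([429.6, 206.0], 0.77), ([443.7, 187.6], 0.76), ([407.9, 175.8], 0.66), ([405.6, 196.9], 0.65), ([373.6, 169.0], 0.53), ([286.4, 209.9], 0.22)]
```

View pics/b_w.png

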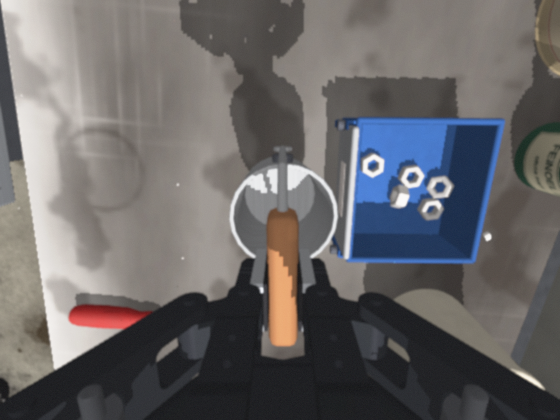

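All five nuts are in the blue bin, at (373,165), (411,177), (440,187), (400,197) and (431,209). The bucket is empty. Now I'll set it down.

Run:
```python
from h import *
q=quat(YAW); p=[430,50]
manip.servo_line([*p,385],vel=130,attitude=q); 
manip.servo_line([*p,333],vel=70); manip.pause(.3)
print(manip.servo_line([*p,319],vel=15,guard=2.0),manip.get_position(),manip.get_wrist_force())
manip.pause(.2); pic("d0")
manip.open_gripper(); manip.pause(.2)
x=manip.get_position()
manip.servo_line([*p,400],vel=100)
manip.reach([400,-40,400],q); manip.pause(.3)
print(manip.get_t(),manip.get_finger_gap())
w=manip.snapshot("wrist");cv2.imwrite("pics/e_w.png",w["img"])
s=manip.snapshot("scene");cv2.imwrite("pics/e_s.png",cv2.resize(s["img"][150:310,180:400],None,fx=3.5,fy=3.5,interpolation=cv2.INTER_CUBIC))
```

```text
True [428.8752104   49.96415491 323.47757498] [-3.44100809 -0.31544356  1.44738151]
27.1667 85.77624376805574
```

View pics/e_w.png

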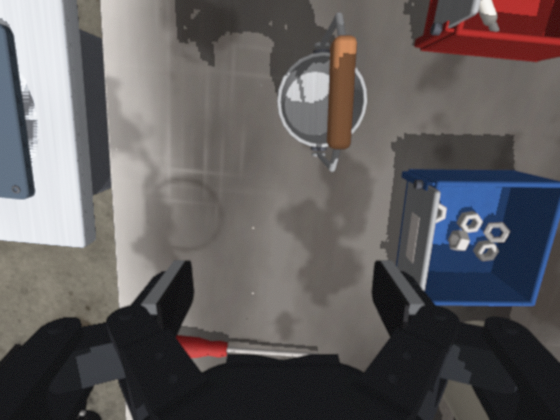

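View pics/e_s.png

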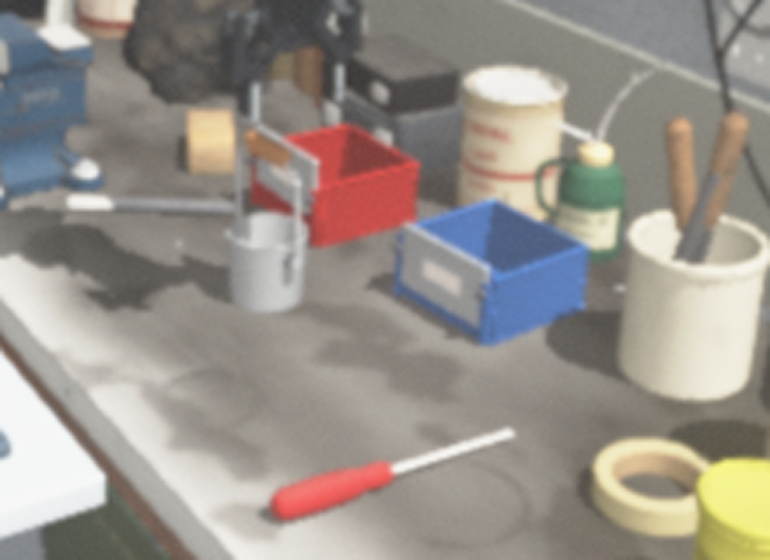

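Run:
```python
from h import *
tp=manip.snapshot("top")
for t in ["chisel","tape","driver","block","bucket"]: print(t,manip.tip_of(tp,t)[:1])
print(np.round(manip.get_wrist_force(),1),manip.get_t()); manip.close_job()
```

```text
chisel [{'pixel': [175.5, 242.2], 'score': 0.67}]
tape [{'pixel': [405.4, 203.4], 'score': 0.78}]
driver [{'pixel': [367.2, 250.9], 'score': 0.83}]
block [{'pixel': [140.5, 195.1], 'score': 0.83}]
bucket [{'pixel': [254.0, 233.7], 'score': 0.57}]
[-0.9  0.5 -0.6] 27.5667
the job is handed in; nothing more can be done
```

I carried the bucket by its bail to the blue bin and tipped it on the gate, whose top edge I measured at z ≈ 80 mm. The commanded tip reached about 140°, with a small shake. Then I stood the empty bucket upright on clear bench near (429, 50), let go and handed the job in at 27.6 s.

**Last checks**
- **Nuts:** the wrist picture after the pour showed all five in the blue bin. The last one showed four, with the fifth partly hidden behind the gate.
- **Bucket:** it looked upright in the last pictures. The set-down contact came at the same tool height as the original grasp, so it should be flat on the bench, but I did not measure its tilt.
- **Other things:** the detected positions of the chisel, tape, screwdriver and block were within 3 pixels (under 10 mm) of where they started.
- **Robot:** the fingers were open and the arm was clear of everything.

**What disagreed**
- **Gate height:** different pairs of views gave 76 to 86 mm, and I did not check it by touch.
- **Force:** the force on the wrist dropped by only about 0.8 N after pouring, against about 1.7 N for five nuts. I put this down to noise in the reading and relied on the picture count.

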